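# Push the stuck filter insert out of the taped tube foot

## Task

Two upturned growing-tube feet stand on cradles, each with a blue filter insert stuck inside. Take the red-handled push rod from its wooden block and push the insert out of the foot marked with yellow-green tape, through the round hole in its top, so that it drops into the tray below; leave the rod standing in that hole, down on its collar, and let go. Leave the insert of the untaped foot where it is.

Things in the scene. Friction and masses are not known exactly. Their poses are not given: they have to be found in the camera images.
- rod_grip (a point): Centre of the loose push rod's upright red handle (24 mm diameter, 60 mm long; z up along the rod; 80 g in all). Below it a steel collar (54 mm diameter, top 30 mm, underside 36 mm below this point), then a shank 12 mm thick, 66 mm long, tip 102 mm below this point. It stands collar down in a wooden block (64 mm square, 76 mm tall, 20 mm hole) and lifts straight up.
- taped_foot_hole (a point): Centre of the 32 mm round hole, at the top face (z up) of the grey foot with yellow-green tape: fixed, 86 mm square, 46 mm tall, top 125 mm above the table, on legs over a black tray (112 mm square, 16 mm rim). Plate 6 mm; the insert's top is 26 mm down. 8 to 15 N folds two orange catches under it; after about 10 mm it drops. The rod seated on its collar reaches 66 mm down, enough to free it.
- insert_center (a point): Centre of the blue square filter insert (56 x 56 x 20 mm, 50 to 100 g) stuck in the taped foot, 36 mm below the hole's centre point at the start and about 110 mm below it when it lies in the tray.
- other_insert_center (a point): Centre of the like insert in the other foot, which is the same but has no tape. It must stay there, stuck.

How it is judged:
On the way, in this order (a step that is already met when the one before it is completed fails the run):
1. the rod's tip is in the hole of the taped foot while the insert is still stuck there (z of rod_grip in the frame of taped_foot_hole below 0.099 m and horizontal distance between rod_grip and taped_foot_hole below 0.025 m and distance of insert_center from where it was at the start of the episode below 0.008 m), for 0.05 s.
2. the insert has been pushed out and dropped into the tray (z of insert_center in the frame of taped_foot_hole below -0.085 m), for 0.1 s.
At the end, for the whole second after the job is handed in: The taped foot's insert lies in its tray (85 mm or more below the hole's face, within 40 mm of its axis); the rod stands in that hole, collar down (within 10 mm of seated, 20 mm of the axis, 10 degrees of upright); the other insert is within 10 mm of where it was (z of insert_center in the frame of taped_foot_hole below -0.085 m and horizontal distance between insert_center and taped_foot_hole below 0.04 m and z of rod_grip in the frame of taped_foot_hole between 0.026 and 0.046 m and horizontal distance between rod_grip and taped_foot_hole below 0.02 m and angle between rod_grip's own z axis and vertical below 0.18 rad and distance of other_insert_center from where it was at the start of the episode below 0.01 m); the robot touches nothing.
It fails at once if the insert of the untaped foot is pushed out of place (more than 10 mm) (distance of other_insert_center from where it was at the start of the episode above 0.01 m).
It also fails if it takes over 40 s, if anything falls off the work surface, if the arm or the gripper's body presses on something with over 40 N, if the wrist force passes 120 N, or if a joint passes its speed limit or range.

## Robot

A 6-joint arm with a two-finger parallel gripper is mounted at the origin on the work surface. World frame = base frame: x ahead of the robot, y to its left, z up, the work surface at z = 0. Lengths are in m, angles in rad, forces in N, time in s.
With the tool pointing down it reaches from about 0.35 to 0.95 m from the base axis. Payload 17.4 kg.
Tool frame: the origin (TCP) lies on the front face of the gripper's body, between the roots of the fingers; the fingertips stand 84 mm ahead of it and the grasp point (between the pads) lies 65 mm ahead of it; y points along the fingers, x is the direction in which the jaws open and shut, and the axes are right-handed (so a half turn about y gives the same grasp; the last joint's range is limited). The gripper opens to 93 mm and grips with 3 to 60 N. Pads are 15 mm wide; open, the fingers measure 128 mm over their backs; the gripper's body (75 mm by 188 mm) begins 65 mm behind the grasp point.
Start: joints at [-1.321, 0.116, 1.442, -0, 1.584, -0.038], TCP at [0.192, -0.647, 0.303] pointing down, gripper open.
Joint ranges: [-2.83, 2.83], [-0.83, 2.19], [0.07, 2.5], [-1.14, 4.28], [0.01, 3], [-2.97, 2.97]. Speed limits (rad/s): [1.89, 1.89, 2.22, 3.14, 3.14, 3.14].

## Interface

Orientations are given as [roll, pitch, yaw] about the fixed x, y, z axes, in that order (R = Rz(yaw) Ry(pitch) Rx(roll)).
In Python, from plant import ctrl gives the robot as it stands. The module is installed in compiled form; this text tells all that it offers.
- The arm moves only by the shell command python3 -m crank 'ROWS' [OPENING] [FORCE]. ROWS is JSON, a list of rows, each a list of 6 numbers: the shift along the world's x, y, z in mm, then the turn, a rotation vector about the world's x, y, z in degrees. In form: [[x, y, z, rx, ry, rz], ...]. A call has 1 to 5 rows; each row shifts and turns the pose as measured when the row begins; what a row does not reach is not made up. A row lasts 1/8 s, in which the tool goes at most 62.5 mm and 10.7 degrees, less where a joint would pass 70% of its speed; a pose out of reach is approached as far as the arm can. A call is refused whole if a number of a shift passes 62.5 or a number of a turn 10.7, either way. A call with a gripper value outside its range is refused whole. OPENING is the finger opening in mm, from 0 to 93, set as the call begins (- or left out, the last holds). The fingers move at their own pace and stop on an object; FORCE is the grip in N (left out, the last holds). Time passes only in rows, so rows that do not move let the fingers close. It gives the time, the measured TCP pose, the force and the opening at its end, in the units of the state.
- ctrl.read_state(): the state, without advancing time (a new reading comes with each control period).
- ctrl.grab_frame(name): name is "scene" or "top" or "wrist"; returns the picture (420x560x3 uint8, blue, green, red); there is no depth.
- ctrl.camera_info(name): a dict with "K" (3x3 intrinsics, pixels), "D" ([k1, k2, p1, p2, k3] as OpenCV has them; the pictures are not rectified), "T" (4x4, takes a point from camera to world coordinates); the wrist camera has in their place "T_tool_cam" (4x4, takes a point from camera to tool coordinates, whose origin is the TCP and whose axes are the tool frame's). Camera axes: x right, y down, z forward; pixel columns grow to the right and rows downward; lengths in m; the calibration is good to about 2 mm. A picture is of the moment at which its call begins: read the wrist's pose just before it. camera_info takes no time and is no camera call.
- ctrl.finish_job(): hands the job in, once; it reports no verdict.
The state is a dict: "clock": time; "q": joint angles; "dq": joint speeds; "effort": joint torques, N m; "ee_pos": TCP position; "eef_rot": TCP orientation; "force": force on the tool from outside, world axes, zero at the start; "ft_torque": the same for the moment, N m; "opening": finger opening in m.
Only numpy, scipy, OpenCV 4.12 (cv2) and the standard library are available. Lean on these libraries where they do the work, as an engineer would, in place of code of your own. Each camera call takes 0.05 s, during which the arm holds its last target.

## Working session

There is one attempt and no reset: what is moved stays moved. The work goes in short steps, Python scripts to look and compute and a shell command to move; the robot and the scene stay as the last step left them, time stands still between calls to the robot, and variables do not carry over. Pictures are saved under pics/ and viewed, and the job is handed in when it is done.

```bash
mkdir -p pics; python3 - <<'E'
from plant import ctrl
import cv2
s=ctrl.read_state(); print({k:s[k] for k in('clock','ee_pos','eef_rot','opening','force')})
for n in("scene","top"):
    cv2.imwrite(f"pics/{n}0.png",ctrl.grab_frame(n)); i=ctrl.camera_info(n); print(n,i["K"],i["D"],i["T"])
print(ctrl.camera_info("wrist"))
E
```

```text
{'clock': 0.0, 'ee_pos': array([ 0.1915432 , -0.64713929,  0.30200545]), 'eef_rot': array([-1.57074037e+00,  1.15848225e-03, -1.28298235e+00]), 'opening': 0.0928820133261488, 'force': array([-0.80668262, -0.45764646, -0.0984482 ])}
scene [[535.54055163   0.         276.17333541]
 [  0.         535.54055163 205.99427844]
 [  0.           0.           1.        ]] [0.04895354 0.         0.         0.         0.        ] [[ 0.84726284  0.2842701  -0.44870501  1.01281767]
 [ 0.53103622 -0.47254472  0.70335057 -0.75624507]
 [-0.01209165 -0.83420141 -0.5513273   0.76007661]
 [ 0.          0.          0.          1.        ]]
top [[472.12964864   0.         281.71688694]
 [  0.         472.12964864 205.08727074]
 [  0.           0.           1.        ]] [0.00311849 0.         0.         0.         0.        ] [[ 1.45008233e-02 -9.78749998e-01  2.04543802e-01  3.94038903e-01]
 [-9.99891269e-01 -1.47422174e-02  3.43698322e-04  6.22152106e-03]
 [ 2.67903446e-03 -2.04526546e-01 -9.78857352e-01  8.95100464e-01]
 [ 0.00000000e+00  0.00000000e+00  0.00000000e+00  1.00000000e+00]]
{'K': array([[310.02209585,   0.        , 279.04066586],
       [  0.        , 310.02209585, 208.85045955],
       [  0.        ,   0.        ,   1.        ]]), 'D': array([-0.05098785,  0.        ,  0.        ,  0.        ,  0.        ]), 'T_tool_cam': array([[ 9.99999951e-01, -8.73709581e-06,  3.14010927e-04,
        -2.60895199e-04],
       [-3.05639168e-04, -2.57934276e-01,  9.66162417e-01,
        -8.18249401e-02],
       [ 7.25527274e-05, -9.66162465e-01, -2.57934266e-01,
         7.08723101e-02],
       [ 0.00000000e+00,  0.00000000e+00,  0.00000000e+00,
         1.00000000e+00]])}
```

View pictures.

View pics/scene0.png

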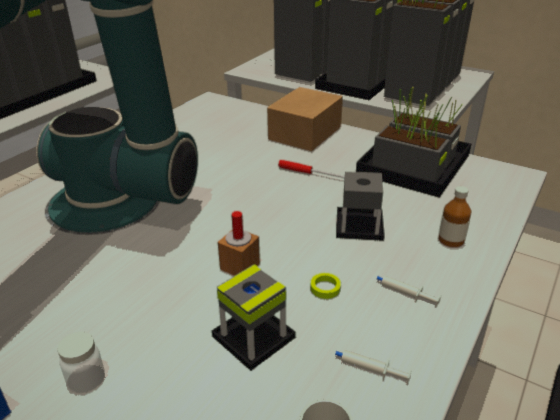

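View pics/top0.png

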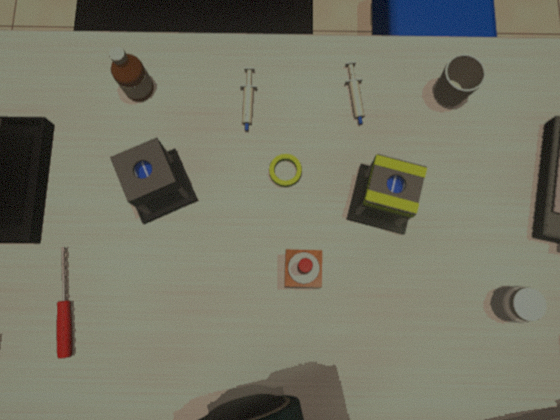

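The top view shows the taped foot's hole near (396,184), the rod's handle near (305,266) and the untaped foot near (143,170). The scene view has the handle at about (237,225) and the taped hole at about (251,288).

```bash
cat > h.py <<'E'
import numpy as np,cv2
from plant import ctrl
from scipy.spatial.transform import Rotation as R
def ray(n,px,T=None):
    i=ctrl.camera_info(n); T=i["T"] if T is None else T
    u=cv2.undistortPoints(np.array([[px]],float),np.array(i["K"]),np.array(i["D"]))[0,0]
    return T[:3,3],T[:3,:3]@np.array([u[0],u[1],1.])
def plane(n,px,z,T=None):
    o,d=ray(n,px,T); return o+d*(z-o[2])/d[2]
def wristT():
    s=ctrl.read_state(); T=np.eye(4); T[:3,:3]=R.from_euler('xyz',s['eef_rot']).as_matrix(); T[:3,3]=s['ee_pos']
    return T@np.array(ctrl.camera_info("wrist")["T_tool_cam"])
def blobs(im,kind,amin=20):
    h=cv2.cvtColor(im,cv2.COLOR_BGR2HSV)
    if kind=='red': m=((h[...,0]<6)|(h[...,0]>172))&(h[...,1]>170)&(h[...,2]>60)
    if kind=='blue': m=(h[...,0]>100)&(h[...,0]<130)&(h[...,1]>120)
    if kind=='yel': m=(h[...,0]>25)&(h[...,0]<40)&(h[...,1]>150)&(h[...,2]>80)
    n,l,st,c=cv2.connectedComponentsWithStats(m.astype(np.uint8))
    return [(st[k].tolist(),c[k].round(1).tolist()) for k in range(1,n) if st[k][4]>=amin],l
E
python3 - <<'E'
from h import *
for n in("scene","top"):
    im=cv2.imread(f"pics/{n}0.png")
    for k in('red','blue','yel'): print(n,k,blobs(im,k)[0])
    if n=='top':cv2.imwrite("pics/crop_top.png",cv2.resize(im[140:300,260:440],None,fx=4,fy=3.7,interpolation=cv2.INTER_CUBIC))
    else: cv2.imwrite("pics/crop_sc.png",cv2.resize(im[200:370,200:310],None,fx=5,fy=3.5,interpolation=cv2.INTER_CUBIC))
E
```

```text
scene red [([279, 160, 33, 13, 234], [294.6, 166.3]), ([232, 212, 11, 27, 237], [237.1, 224.8])]
scene blue [([244, 283, 16, 11, 84], [251.0, 288.3]), ([336, 352, 6, 4, 20], [338.5, 353.5]), ([0, 390, 10, 30, 164], [2.9, 406.9])]
scene yel [([440, 152, 7, 12, 32], [442.7, 157.0]), ([218, 264, 42, 29, 363], [238.7, 277.6]), ([311, 273, 29, 26, 483], [325.0, 285.4]), ([218, 282, 68, 42, 949], [256.1, 302.5])]
top red [([299, 259, 8, 10, 26], [302.2, 262.4]), ([57, 301, 14, 57, 682], [63.3, 329.6])]
top blue [([373, 0, 123, 37, 4127], [436.6, 17.2]), ([136, 163, 10, 15, 90], [140.3, 171.2]), ([145, 162, 7, 13, 52], [148.2, 167.6]), ([387, 177, 6, 13, 49], [389.7, 182.6]), ([394, 178, 9, 15, 88], [397.9, 185.6])]
top yel [([270, 155, 31, 31, 352], [285.1, 169.7]), ([374, 155, 52, 22, 488], [399.7, 165.5]), ([365, 189, 53, 24, 523], [391.0, 200.9])]
```

View pics/crop_top.png

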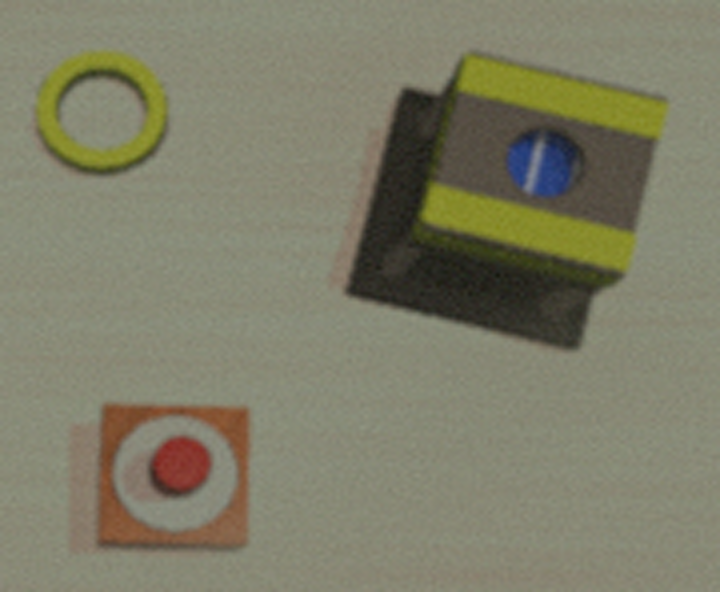

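View pics/crop_sc.png

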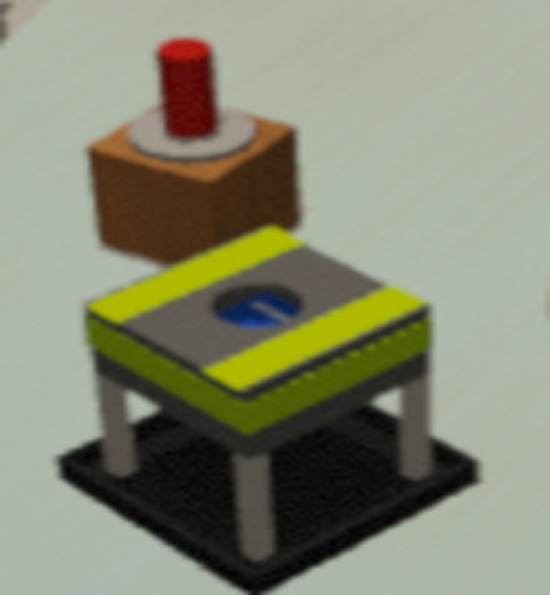

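```bash
python3 - <<'E'
from h import *
print('hole',plane('top',(396.0,183.8),.125),plane('scene',(251.4,287.2),.125))
print('handle top',plane('top',(305.2,265.4),.142),plane('scene',(236.8,213.2),.142))
print('collar',plane('top',(303.5,267.5),.082),plane('scene',(238.2,238.2),.082))
print('other',plane('top',(143.5,170),.125),plane('scene',(363.5,181.5),.125))
for c in [(464,54),(666,98),(634,270),(420,222)]: print(plane('top',(260+c[0]/4,140+c[1]/3.7),.125))
E
```

```text
hole [ 0.59445365 -0.18529519  0.125     ] [ 0.59562917 -0.18668845  0.125     ]
handle top [ 0.45417664 -0.03220345  0.142     ] [ 0.45471997 -0.03219215  0.142     ]
collar [ 0.45534731 -0.03236933  0.082     ] [ 0.45773905 -0.03674445  0.082     ]
other [0.61204024 0.24103821 0.125     ] [0.61376494 0.24396589 0.125     ]
[ 0.64532746 -0.15297841  0.125     ]
[ 0.6255415  -0.23809514  0.125     ]
[ 0.545      -0.22093349  0.125     ]
[ 0.56573835 -0.13251278  0.125     ]
```

```bash
python3 -m crank '[[24,56,0,0,0,0],[24,56,0,0,0,0],[24,56,0,0,0,0],[24,56,0,0,0,0],[24,56,0,0,0,0]]' 93 60; python3 -m crank '[[24,56,0,0,0,0],[24,56,0,0,0,0],[24,56,0,0,0,0],[24,56,0,0,0,0],[24,56,0,0,0,0]]'
```

```text
clock: 0.72
ee_pos: [0.3117, -0.3617, 0.2981]
eef_rot: [-1.571, 0.006, -1.288]
force: [1.1, 0.4, 1.2]
opening: 0.0931
clock: 1.35
ee_pos: [0.4321, -0.0732, 0.2977]
eef_rot: [-1.569, 0.005, -1.29]
force: [0.1, -1.7, 0.4]
opening: 0.0933
```

```bash
python3 -m crank '[[22,41,0,0,0,0],[0,0,0,0,0,0]]'; python3 - <<'E'
from h import *
T=wristT(); im=ctrl.grab_frame("wrist"); cv2.imwrite("pics/w1.png",im)
print(blobs(im,'red')[0]); np.save('T1.npy',T)
for p in [(.4545,-.032,.142),(.4545,-.032,.082)]:
    q=np.linalg.inv(T)@np.r_[p,1]; i=ctrl.camera_info("wrist"); print(cv2.projectPoints(q[:3].reshape(1,3),np.zeros(3),np.zeros(3),i["K"],i["D"])[0].ravel())
s=ctrl.read_state();print(s['ee_pos'],s['eef_rot'])
E
```

```text
clock: 1.6
ee_pos: [0.4549, -0.0274, 0.2973]
eef_rot: [-1.57, 0.006, -1.285]
force: [-0.7, -0.6, 0.1]
opening: 0.0933
[([273, 192, 28, 40, 907], [286.1, 212.2])]
[285.76036706 220.2482284 ]
[284.80498578 202.45522992]
[ 0.45448543 -0.028493    0.29736591] [-1.5699435   0.00522535 -1.28590035]
```

View pics/w1.png

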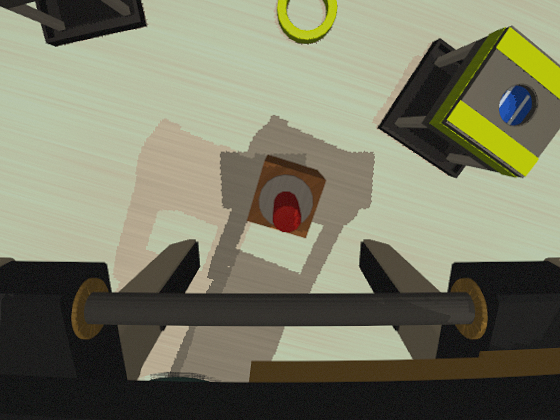

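The wrist view has the handle top at about (287,219), where it was predicted, and the taped hole at (518,104). I'm going down to grasp.

```bash
python3 - <<'E'
from h import *
T=np.load('T1.npy')
print(plane('wrist',(517.5,104),.125,T),plane('wrist',(286.6,219),.142,T),plane('wrist',(286,202),.082,T))
E
python3 -m crank '[[0,-4,-40,0,0,0],[0,0,-40,0,0,0],[0,0,-30,0,0,0],[0,0,-4,0,0,0]]'
```

```text
[ 0.59570345 -0.18464442  0.125     ] [ 0.45568791 -0.03234342  0.142     ] [ 0.4552765  -0.03299757  0.082     ]
clock: 2.15
ee_pos: [0.4529, -0.0364, 0.1809]
eef_rot: [-1.569, 0.004, -1.29]
force: [-0.3, -0.7, 0.4]
opening: 0.093
```

```bash
python3 -m crank '[[2,4,1,0,0,0],[0,0,0,0,0,0]]'; python3 -m crank '[[0,0,0,0,0,0],[0,0,0,0,0,0],[0,0,0,0,0,0],[0,0,0,0,0,0],[0,0,0,0,0,0]]' 0 60;  python3 -m crank '[[0,0,0,0,0,0],[0,0,0,0,0,0]]'
```

```text
clock: 2.4
ee_pos: [0.4553, -0.0332, 0.1841]
eef_rot: [-1.568, 0.003, -1.291]
force: [1.2, 0.4, -0.1]
opening: 0.0931
clock: 3.02
ee_pos: [0.4559, -0.0332, 0.1862]
eef_rot: [-1.565, 0.002, -1.291]
force: [0.4, 0.3, -0.8]
opening: 0.0478
clock: 3.28
ee_pos: [0.4559, -0.0332, 0.1861]
eef_rot: [-1.565, 0.002, -1.291]
force: [0.5, 0.2, -0.0]
opening: 0.0276
```

```bash
python3 -m crank '[[0,0,0,0,0,0],[0,0,0,0,0,0]]';python3 -m crank '[[0,0,10,0,0,0],[0,0,40,0,0,0],[0,0,40,0,0,0],[0,0,20,0,0,0],[0,0,0,0,0,0]]'; python3 - <<'E'
from h import *
T=wristT(); im=ctrl.grab_frame("wrist"); cv2.imwrite("pics/w2.png",im); np.save('T2.npy',T)
im=ctrl.grab_frame("scene"); cv2.imwrite("pics/s2.png",cv2.resize(im[120:330,140:360],None,fx=3,fy=2.8))
s=ctrl.read_state();print(s['clock'],s['ee_pos'],s['eef_rot'],s['opening'],s['force'])
E
```

```text
clock: 3.52
ee_pos: [0.4559, -0.0332, 0.1861]
eef_rot: [-1.565, 0.002, -1.291]
force: [-0.3, -0.3, -0.7]
opening: 0.0233
clock: 4.15
ee_pos: [0.4552, -0.0331, 0.3003]
eef_rot: [-1.566, 0.002, -1.291]
force: [0.1, 0.2, -2.0]
opening: 0.0233
4.25 [ 0.45484413 -0.03309498  0.29826075] [-1.5682449   0.00320278 -1.29095391] 0.02370029593011052 [-0.12124256 -1.05994324 -1.83831597]
```

View pics/w2.png

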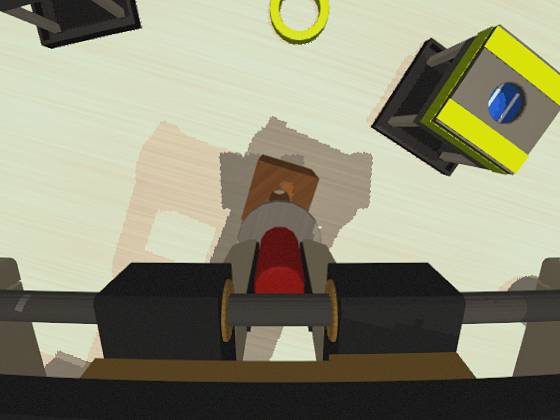

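View pics/s2.png

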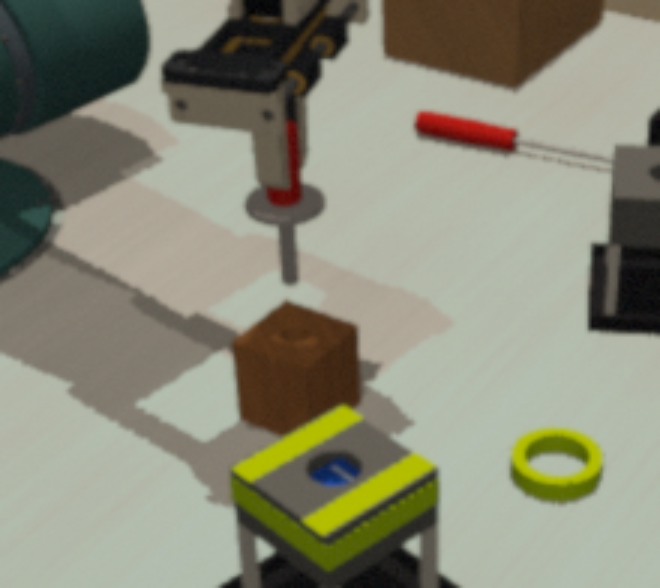

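```bash
python3 -m crank '[[0,0,40,0,0,0],[35,-38,0,0,0,0],[35,-38,0,0,0,0],[35,-38,0,0,0,0],[35,-38,0,0,0,0]]'; python3 -m crank '[[0,0,0,0,0,0],[0,0,0,0,0,0]]'; python3 - <<'E'
from h import *
s=ctrl.read_state();print(s['clock'],s['ee_pos'],s['eef_rot'],s['opening'],s['force'])
p=s['ee_pos']+R.from_euler('xyz',s['eef_rot']).as_matrix()@[0,.176,0]; print('tip',p)
T=wristT(); im=ctrl.grab_frame("wrist"); cv2.imwrite("pics/w3.png",im); np.save('T3.npy',T)
im=ctrl.grab_frame("scene"); cv2.imwrite("pics/s3.png",im); cv2.imwrite("pics/s3c.png",cv2.resize(im[170:360,180:320],None,fx=5,fy=3,interpolation=cv2.INTER_CUBIC))
E
```

```text
clock: 4.88
ee_pos: [0.5966, -0.1877, 0.3316]
eef_rot: [-1.575, 0.007, -1.288]
force: [0.3, 0.4, -0.0]
opening: 0.0233
clock: 5.12
ee_pos: [0.5975, -0.1896, 0.3261]
eef_rot: [-1.581, 0.012, -1.29]
force: [0.9, 0.1, -0.7]
opening: 0.0235
5.125 [ 0.5974747  -0.18963275  0.32613362] [-1.58057282  0.01155732 -1.28975931] 0.023493048716005157 [ 0.94759643  0.12725012 -0.67320461]
tip [ 0.59525745 -0.18815582  0.15015378]
```

View pics/w3.png

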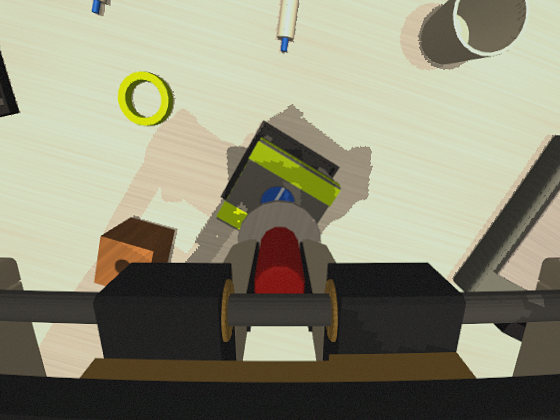

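View pics/s3c.png

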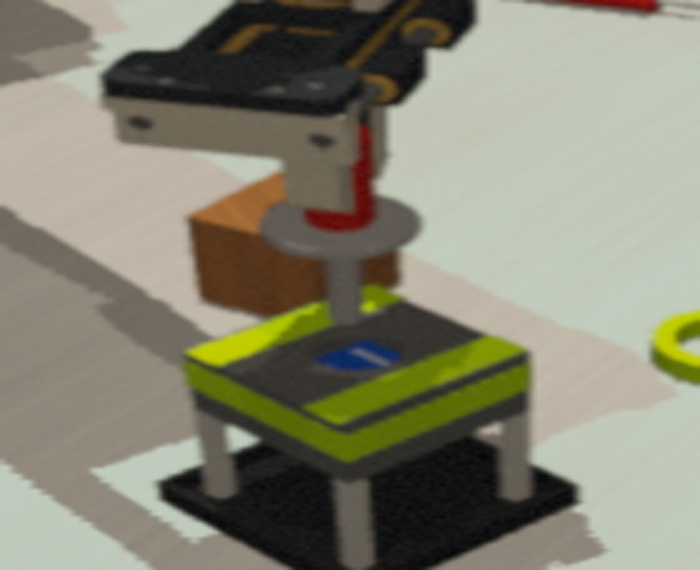

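```bash
python3 - <<'E'
from h import *
print(plane('scene',(248.6,275.8),.150), plane('scene',(248.6,252.8),.216-.0))
E
```

```text
[ 0.59156299 -0.18765489  0.15      ] [ 0.60494255 -0.20242519  0.216     ]
```

```bash
python3 -m crank '[[0,3,0,-0.5,-0.7,0],[0,0,-12,0,0,0]]';  python3 - <<'E'
from h import *
s=ctrl.read_state();
p=s['ee_pos']+R.from_euler('xyz',s['eef_rot']).as_matrix()@[0,.176,0]; print('tip',p)
im=ctrl.grab_frame("scene");  cv2.imwrite("pics/s4c.png",cv2.resize(im[170:360,180:320],None,fx=5,fy=3,interpolation=cv2.INTER_CUBIC))
E
```

```text
clock: 5.48
ee_pos: [0.5967, -0.1848, 0.316]
eef_rot: [-1.567, -0.003, -1.288]
force: [-0.1, 0.1, -0.6]
opening: 0.0235
tip [ 0.59744171 -0.18521053  0.14000526]
```

View pics/s4c.png

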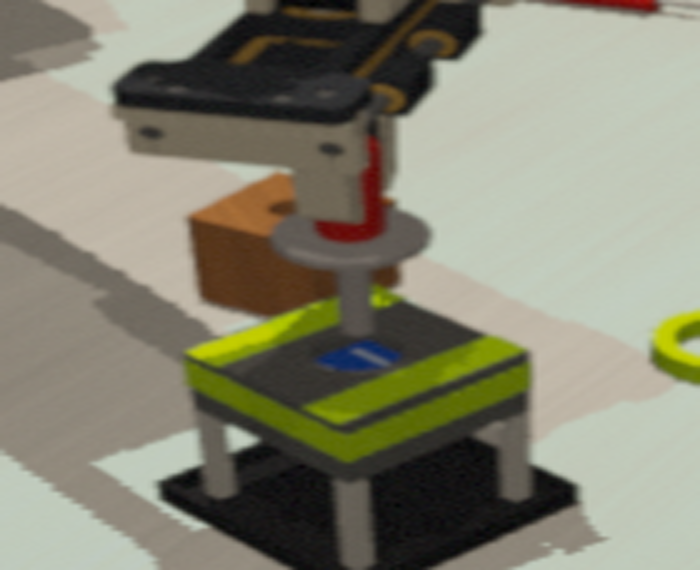

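```bash
python3 -m crank '[[-1,0,-10,0,0,0],[0,0,-10,0,0,0]]';  python3 - <<'E'
from h import *
s=ctrl.read_state();
p=s['ee_pos']+R.from_euler('xyz',s['eef_rot']).as_matrix()@[0,.176,0]; print('tip',p)
im=ctrl.grab_frame("scene");  cv2.imwrite("pics/s5c.png",cv2.resize(im[170:360,180:320],None,fx=5,fy=3,interpolation=cv2.INTER_CUBIC))
s=ctrl.read_state();print(s['ee_pos'],s['force'],s['eef_rot'])
E
```

```text
clock: 5.78
ee_pos: [0.5951, -0.1845, 0.2922]
eef_rot: [-1.57, -0.002, -1.288]
force: [-1.4, 0.4, -1.2]
opening: 0.0231
tip [ 0.59534762 -0.18467067  0.11619688]
[ 0.5949234  -0.18442405  0.29070903] [ 0.21302739 -0.61913746 -1.62652716] [-1.57100639e+00 -6.64497267e-04 -1.28767693e+00]
```

View pics/s5c.png

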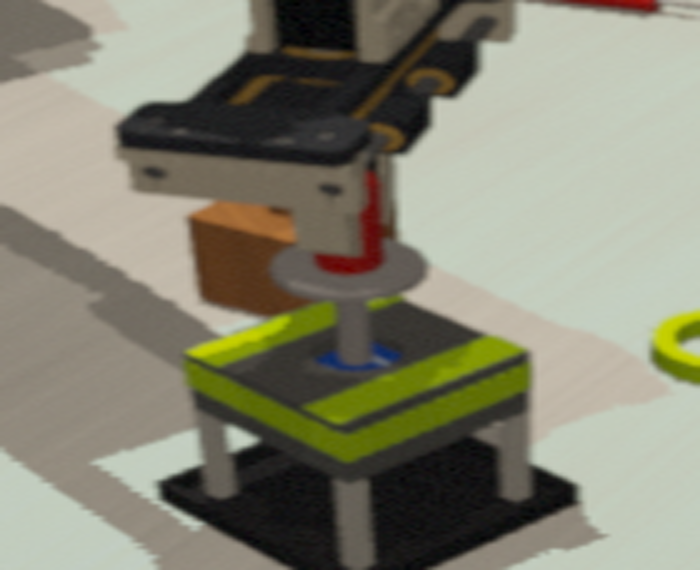

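The tip is in the hole, central in it, and nothing touches. I'll push down in short rows.

```bash
python3 -m crank '[[0,-1,-9,0,0,0],[0,0,-6,0,0,0]]'; python3 -m crank '[[0,0,-6,0,0,0],[0,0,-6,0,0,0]]';python3 -m crank '[[0,0,-6,0,0,0],[0,0,-6,0,0,0]]'
```

```text
clock: 6.08
ee_pos: [0.5949, -0.1856, 0.2747]
eef_rot: [-1.571, -0.001, -1.288]
force: [-0.9, 0.5, 14.6]
opening: 0.0229
clock: 6.32
ee_pos: [0.5955, -0.186, 0.2655]
eef_rot: [-1.568, -0.004, -1.288]
force: [-0.3, -3.5, 7.3]
opening: 0.023
clock: 6.58
ee_pos: [0.5958, -0.1869, 0.2552]
eef_rot: [-1.566, -0.007, -1.288]
force: [0.8, 0.5, -1.4]
opening: 0.0234
```

```bash
python3 -m crank '[[0,0,-7,0,0.3,0],[0,0,-6,0,0,0]]'; python3 -m crank '[[0,0,-4,0,0,0],[0,0,-3,0,0,0]]'; python3 - <<'E'
from h import *
im=ctrl.grab_frame("scene");  cv2.imwrite("pics/s6c.png",cv2.resize(im[170:360,180:320],None,fx=5,fy=3,interpolation=cv2.INTER_CUBIC))
s=ctrl.read_state();print(s['ee_pos'],s['force'],s['eef_rot'])
E
```

```text
clock: 6.82
ee_pos: [0.5958, -0.1869, 0.2412]
eef_rot: [-1.571, -0.005, -1.289]
force: [0.6, 0.2, -1.0]
opening: 0.0232
clock: 7.08
ee_pos: [0.5958, -0.187, 0.235]
eef_rot: [-1.571, -0.005, -1.289]
force: [-14.6, 2.2, 35.4]
opening: 0.0234
[ 0.59583047 -0.18694068  0.23510713] [-6.52969552  0.7375159  13.03085557] [-1.57072367 -0.00536852 -1.28854598]
```

View pics/s6c.png

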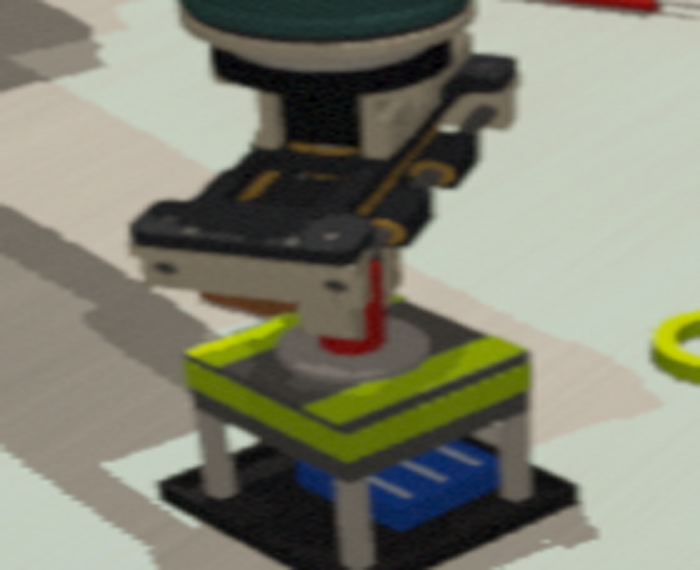

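Contact at the expected height; the rod is seated, and the blue insert lies in the tray at about (262,328) full-frame. Releasing.

```bash
python3 -m crank '[[0,0,0,0,0,0],[0,0,0,0,0,0],[0,0,0,0,0,0],[0,0,0,0,0,0],[0,0,0,0,0,0]]' 80; python3 -m crank '[[0,0,15,0,0,0],[0,0,40,0,0,0],[0,0,50,0,0,0],[0,0,50,0,0,0]]'; python3 -m crank '[[-30,-40,30,0,0,0],[-30,-50,0,0,0,0],[-30,-50,0,0,0,0],[-20,-50,0,0,0,0],[0,0,0,0,0,0]]';  python3 - <<'E'
from h import *
im=ctrl.grab_frame("scene");  cv2.imwrite("pics/s7.png",im);cv2.imwrite("pics/s7c.png",cv2.resize(im[170:360,180:320],None,fx=5,fy=3,interpolation=cv2.INTER_CUBIC))
im=ctrl.grab_frame("top");  cv2.imwrite("pics/t7.png",im)
E
```

```text
clock: 7.75
ee_pos: [0.5959, -0.1869, 0.235]
eef_rot: [-1.57, -0.005, -1.289]
force: [-0.8, -0.1, 0.6]
opening: 0.0685
clock: 8.25
ee_pos: [0.5946, -0.1864, 0.3934]
eef_rot: [-1.575, -0.002, -1.288]
force: [-0.1, 0.7, -0.2]
opening: 0.0801
clock: 8.88
ee_pos: [0.4799, -0.3803, 0.436]
eef_rot: [-1.567, -0.011, -1.286]
force: [0.7, 0.2, -0.3]
opening: 0.0799
```

View pics/s7c.png

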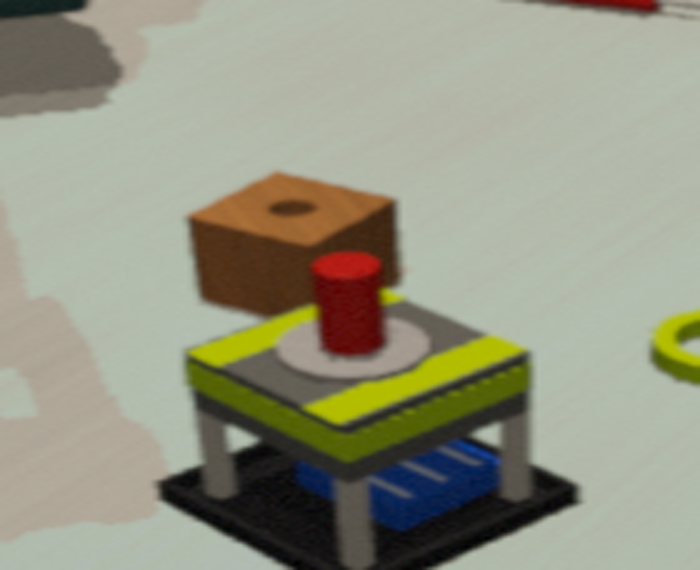

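View pics/t7.png

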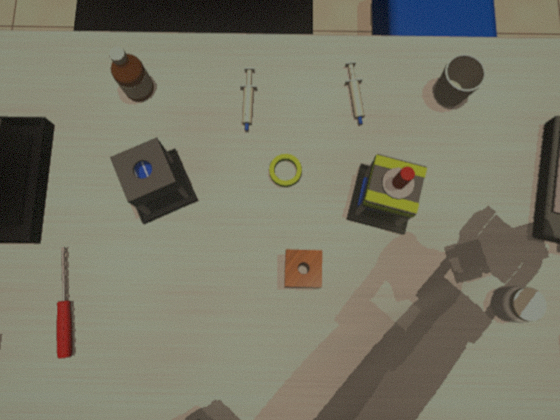

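```bash
python3 - <<'E'
from h import *
f=lambda x,y:(180+x/5-.4,170+y/3-.3)
print(plane('scene',f(347,265),.191),plane('scene',f(353,348),.131))
P=[plane('scene',f(*c),.005) for c in[(300,483),(405,531),(502,485)]]
print(P,np.linalg.norm(P[0]-P[1]),np.linalg.norm(P[1]-P[2]),'centre',(P[0]+P[2])/2)
print('top handle',plane('top',(406,176),.191))
E
```

```text
[ 0.59477688 -0.18824576  0.191     ] [ 0.59561795 -0.18997703  0.131     ]
[array([ 0.56598607, -0.1906315 ,  0.005     ]), array([ 0.62142245, -0.2025292 ,  0.005     ]), array([ 0.63203739, -0.15232736,  0.005     ])] 0.05669874346455047 0.05131180962918154 centre [ 0.59901173 -0.17147943  0.005     ]
top handle [ 0.58994049 -0.18476018  0.191     ]
```

```bash
python3 -c "
from plant import ctrl
print(ctrl.finish_job())"
```

```text
the job is handed in; nothing more can be done
None
```

I pushed the insert out of the taped foot into its tray and left the rod standing collar-down in that hole. I then opened the gripper, moved the arm clear and handed the job in at about 9 s of the 40 s. No verdict was reported.

- **Push:** the readings showed about 15 N of upward force, then none once the insert was free. The collar then seated at the expected height. The highest wrist force I saw was about 38 N, as the collar met the foot.
- **Rod:** the scene camera puts the handle and collar within about 4 mm of the hole's axis, with the rod upright to about 2 degrees. The top camera puts the handle top about 5 mm further toward the robot, but I picked that pixel only roughly; it is still within the limits.
- **Taped foot's insert:** it lies flat in the tray, about 15 mm off the hole's axis (limit 40 mm).
- **Other insert:** it looks unchanged in the top view by eye. I did not measure it afterwards, but the arm never went near that foot.

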